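# Re-rack a row of sample bottles in reverse order

## Task

Move the four sample bottles from the row of coloured blocks on the grey rail into the four pockets of the empty white rack, in reverse order: the bottle that stood leftmost goes into the rightmost pocket, the second from the left into the second from the right, and so on (left and right as the robot sees them). Keep the bottles upright, and leave each standing on the floor of its pocket.

Things in the scene. Friction and masses are not known exactly. Their poses are not given: they have to be found in the camera images.
- grey_rail: The full rack's carrier: a grey rail 280 mm long (its y), 66 mm wide (its x), fixed, with a dark plate at each end. The four coloured blocks stand in a row on it. Origin: centre of its underside, on the worktop; x points away from the robot, y to the left along the row (turned at most 0.35 rad). It may stand left or right of the white rack. The block centres lie at y = +97.5, +32.5, -32.5 and -97.5 mm in this frame.
- white_rack: The empty rack: a white plastic block 280 mm long (its y), 66 mm wide (its x), top 36 mm above the worktop, fixed. Origin: centre of its underside, on the worktop; x points away from the robot, y to the left along the row (turned at most 0.35 rad). Four equal plain round pockets 46 mm wide at y = +97.5, +32.5, -32.5 and -97.5 mm (x = 0); pocket floors 12 mm above the worktop, 24 mm deep.
- red_center (a point): Centre (half-way up) of the bottle with the red cap: white round plastic sample bottle standing upright, 80 mm tall, body 32 mm wide, ribbed red cap 34 mm wide that takes up the top 23 mm (from 17 to 40 mm above this point); about 80 g. z points up the bottle. The bottle's underside is 40 mm below this point. At the start it stands in the red block, at any place of the row.
- yellow_center (a point): Centre (half-way up) of the bottle with the yellow cap: white round plastic sample bottle standing upright, 80 mm tall, body 32 mm wide, ribbed yellow cap 34 mm wide that takes up the top 23 mm (from 17 to 40 mm above this point); about 80 g. z points up the bottle. The bottle's underside is 40 mm below this point. At the start it stands in the yellow block, at any place of the row.
- green_center (a point): Centre (half-way up) of the bottle with the green cap: white round plastic sample bottle standing upright, 80 mm tall, body 32 mm wide, ribbed green cap 34 mm wide that takes up the top 23 mm (from 17 to 40 mm above this point); about 80 g. z points up the bottle. The bottle's underside is 40 mm below this point. At the start it stands in the green block, at any place of the row.
- blue_center (a point): Centre (half-way up) of the bottle with the blue cap: white round plastic sample bottle standing upright, 80 mm tall, body 32 mm wide, ribbed blue cap 34 mm wide that takes up the top 23 mm (from 17 to 40 mm above this point); about 80 g. z points up the bottle. The bottle's underside is 40 mm below this point. At the start it stands in the blue block, at any place of the row.
- red_block: Red plastic block, 54 x 58 x 30 mm, fixed on the grey rail, with one round pocket 46 mm wide and 24 mm deep; origin: centre of its underside, 6 mm above the worktop (top 36 mm, pocket floor 12 mm above the worktop). It holds the bottle with the red cap at the start and stays where it is, so it still shows that bottle's place in the row.
- yellow_block: Yellow plastic block, 54 x 58 x 30 mm, fixed on the grey rail, with one round pocket 46 mm wide and 24 mm deep; origin: centre of its underside, 6 mm above the worktop (top 36 mm, pocket floor 12 mm above the worktop). It holds the bottle with the yellow cap at the start and stays where it is, so it still shows that bottle's place in the row.
- green_block: Green plastic block, 54 x 58 x 30 mm, fixed on the grey rail, with one round pocket 46 mm wide and 24 mm deep; origin: centre of its underside, 6 mm above the worktop (top 36 mm, pocket floor 12 mm above the worktop). It holds the bottle with the green cap at the start and stays where it is, so it still shows that bottle's place in the row.
- blue_block: Blue plastic block, 54 x 58 x 30 mm, fixed on the grey rail, with one round pocket 46 mm wide and 24 mm deep; origin: centre of its underside, 6 mm above the worktop (top 36 mm, pocket floor 12 mm above the worktop). It holds the bottle with the blue cap at the start and stays where it is, so it still shows that bottle's place in the row.
Not all that is in view belongs to the job. Leave any black, brown or pink look-alike of the part that bears yellow_center alone.

How it is judged:
By the outcome, as a careful person would: the job done as asked, in the order asked, and still so for the second after the job is handed in, with the robot touching nothing.
It also fails if it takes over 120 s, if anything falls off the work surface, if the arm or the gripper's body presses on something with over 40 N, if the wrist force passes 120 N, or if a joint passes its speed limit or range.

## Robot

A 6-joint arm with a two-finger parallel gripper is mounted at the origin on a cart in front of the work surface, level with it; the furniture and walls round the work are solid. World frame = base frame: x ahead of the robot, y to its left, z up, the work surface at z = 0. Lengths are in m, angles in rad, forces in N, time in s.
With the tool pointing down it reaches from about 0.3 to 0.775 m from the base axis. Payload 14.6 kg.
Tool frame: the origin (TCP) lies midway between the tips of the shut fingers; the grasp point (between the pads) lies 19 mm behind it; z points along the fingers, y is the line along which they close (so a half turn about z gives the same grasp; the last joint's range is limited). The gripper opens to 94 mm and grips with 3 to 60 N. Pads are 16 mm wide; open, the fingers measure 119 mm over their backs; the gripper's body (75 mm by 177 mm) begins 78 mm behind the grasp point.
Start: joints at [1.117, 0.3, 1.521, -0, 1.321, -0.067], TCP at [0.207, 0.509, 0.18] pointing down, gripper open.
Joint ranges: [-3.03, 3.03], [-0.79, 2.21], [0.23, 2.52], [-1.04, 4.18], [0, 3.07], [-2.55, 2.55]. Speed limits (rad/s): [2.22, 2.22, 2.57, 3.14, 3.14, 3.14].

## Interface

Orientations are given as [roll, pitch, yaw] about the fixed x, y, z axes, in that order (R = Rz(yaw) Ry(pitch) Rx(roll)).
In Python, from station import * gives the robot as it stands.
- The arm moves only by the tool send_rows, never from a script. Its argument "targets" is a list of rows, each an object of numbers: "x", "y", "z": the shift along the world's x, y, z in units of 0.2 m (1.0 is 0.2 m); "spin": the turn about the world's z in units of pi/2 rad (1.0 is pi/2 rad); "claw": the finger opening in mm, from 0 to 94. A call has 1 to 20 rows; each row shifts and turns the commanded pose from where the row before left it; what a row does not reach is not made up. A row lasts 1/10 s, in which the tool goes at most 50 mm and 8.59 degrees, less where a joint would pass 70% of its speed; a pose out of reach is approached as far as the arm can. A call with a number of a shift or a turn outside -1 to 1 is refused whole. A call with a gripper value outside its range is refused whole. The fingers move at their own pace and stop on an object; "force" is the grip in N (left out, the last holds). Time passes only in rows, so rows that do not move let the fingers close. It gives the time, the measured TCP pose, the force, the opening and the grip force at its end, in the units of the state.
- get_obs(): the state, without advancing time (a new reading comes with each control period).
- camera(name): name is "scene" or "top"; returns the picture (400x640x3 uint8, blue, green, red); there is no depth.
- camera_model(name): a dict with "fovy" (degrees; the focal length in pixels is half the picture's height over the tangent of half this angle, whatever the lens; pixels are square), "cx", "cy" (the principal point, pixels), "T" (4x4, takes a point from camera to world coordinates). Camera axes: x right, y down, z forward; pixel columns grow to the right and rows downward; lengths in m; the calibration is good to about 2 mm. A picture is of the moment at which its call begins. camera_model takes no time and is no camera call.
- hand_in(): hands the job in; it is judged then, once.
The state is a dict: "time_s": time; "qpos": joint angles; "joint_vel": joint speeds; "tau": joint torques, N m; "ee_pos": TCP position; "eef_rot": TCP orientation; "force": force on the tool from outside, world axes, zero at the start; "moment": the same for the moment, N m; "grip_width": finger opening in m; "grip_force": force on a finger pad.
Only numpy, scipy, OpenCV 4.12 (cv2) and the standard library are available. Lean on these libraries where they do the work, as an engineer would, in place of code of your own. Each camera call takes 0.05 s, during which the arm holds its last target. There are 200 camera calls.

## Working session

There is one attempt and no reset: what is moved stays moved. The work goes in short steps, Python scripts to look and compute and a tool call to move; the robot and the scene stay as the last step left them, time stands still between calls to the robot, and variables do not carry over. Pictures are saved under pics/ and viewed, at most 14 in all, crops included, and the job is handed in when it is done.

Besides the shell and the picture viewer there is one more tool, called after ">>>" as name(argument=value, ...), one argument or row to a line, values as JSON. send_rows: Moves the arm, as the interface text tells. Its arguments: {"type":"object","properties":{"targets":{"type":"array"},"force":{"type":"number"}},"required":["targets"]}

```bash
mkdir -p pics
python3 - <<'E'
from station import *
import cv2
for n in("scene","top"):
    cv2.imwrite(f"pics/{n}0.png",camera(n)); m=camera_model(n); print(n,m["fovy"],m["cx"],m["cy"],m["T"],[k for k in m])
o=get_obs();print(o["ee_pos"],o["eef_rot"],o["grip_width"],o["time_s"])
E
```

```text
scene 45.48400446608546 320.0791475475144 195.9565396262002 [[ 0.8051894  -0.35255642  0.4768375  -0.04635553]
 [-0.59299503 -0.48571182  0.64221564 -0.72591476]
 [ 0.00518836 -0.79986749 -0.60015421  0.74740723]
 [ 0.          0.          0.          1.        ]] ['fovy', 'cx', 'cy', 'T']
top 53.319115852898044 324.0278876491679 197.64976589077418 [[ 0.12541904 -0.96844865  0.21535382  0.30213161]
 [-0.99210188 -0.12199488  0.02917382 -0.0100616 ]
 [-0.00198128 -0.21731188 -0.97610021  0.97377619]
 [ 0.          0.          0.          1.        ]] ['fovy', 'cx', 'cy', 'T']
[0.20736181 0.50915185 0.17946256] [-3.14061194e+00 -7.81242120e-05  2.75482403e+00] 0.09432377188594661 0.1
```

View pics/top0.png

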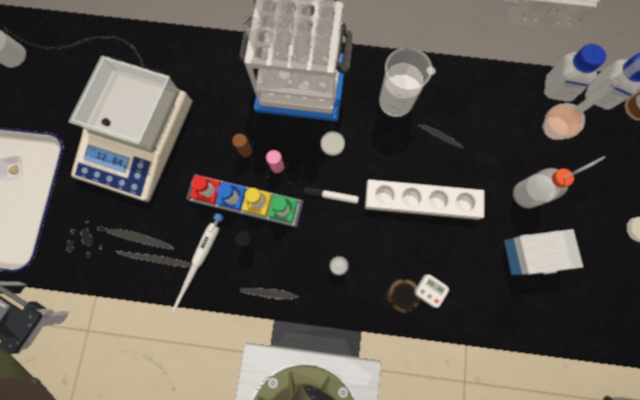

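View pics/scene0.png

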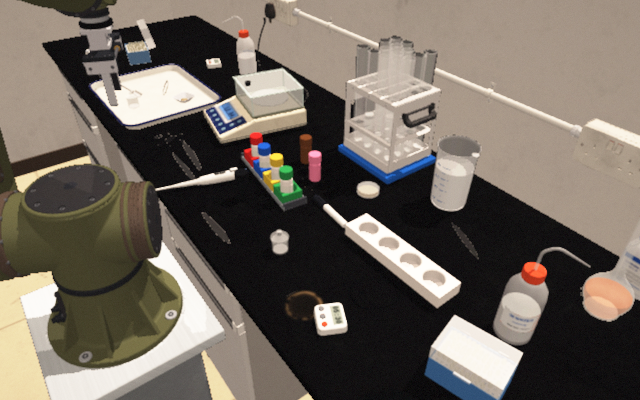

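The top view shows, left to right: red, blue, yellow and green at about (203,188) to (284,208), with the white rack at (366–484, 180–217). The decoys are brown at (242,145), pink at (275,160) and black at about (243,239).

Run:
```python
import cv2
a=cv2.imread("pics/top0.png"); s=cv2.imread("pics/scene0.png")
x=cv2.resize(a[165:230,180:310],None,fx=6,fy=6,interpolation=2); y=cv2.resize(a[170:225,358:490],None,fx=6,fy=6,interpolation=2)
y=cv2.copyMakeBorder(y[:210],0,0,0,0,0)
cv2.imwrite("pics/t1.png",x);cv2.imwrite("pics/t2.png",cv2.resize(a[170:225,358:490],None,fx=6,fy=6,interpolation=2))
cv2.imwrite("pics/s1.png",cv2.resize(s[125:310,230:470],None,fx=3,fy=3,interpolation=2))
```

```text
(no output)
```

View pics/t1.png

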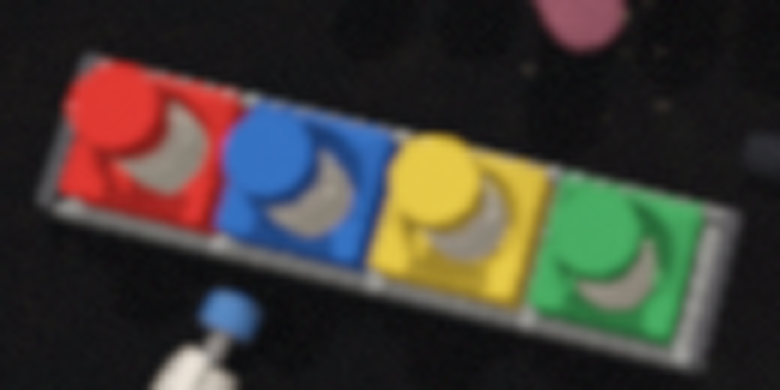

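View pics/t2.png

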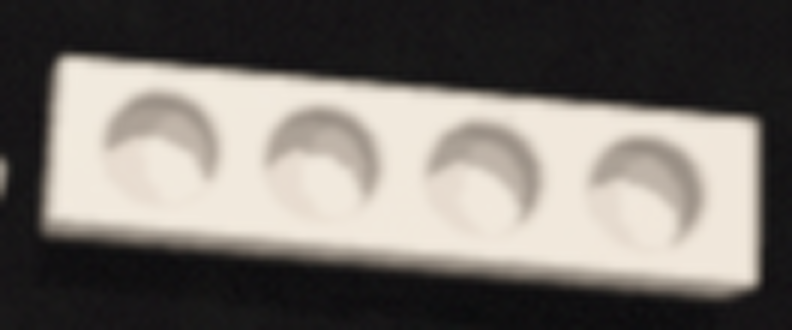

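View pics/s1.png

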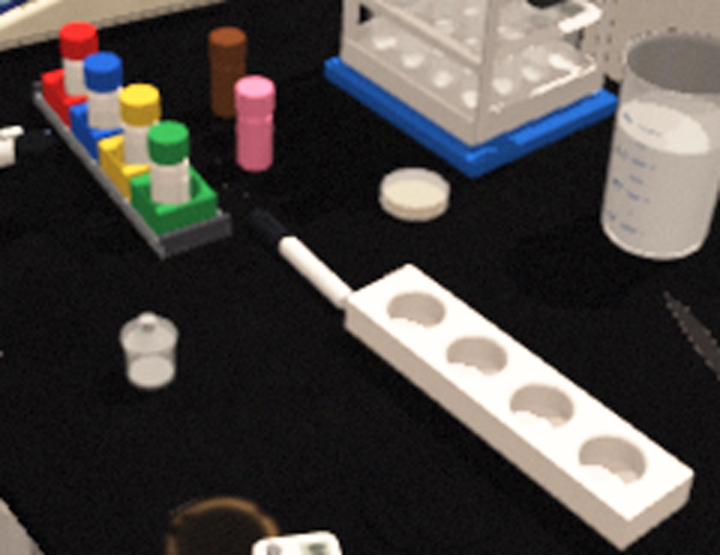

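Caps in crop t1: red (113,107), blue (268,153), yellow (436,181), green (594,230). Pocket rims in t2: (161,149), (322,164), (483,179), (646,193). In s1: caps' tops at (79,33), (103,64), (140,95), (168,132); pockets at (416,310), (477,356), (542,407), (613,460).

```bash
cat > h.py <<'E'
import numpy as np
from station import *
def w(name,px,z):
    m=camera_model(name);T=np.array(m["T"]);f=200/np.tan(np.radians(m["fovy"]/2))
    d=T[:3,:3]@np.array([(px[0]-m["cx"])/f,(px[1]-m["cy"])/f,1]);return T[:3,3]+d*(z-T[2,3])/d[2]
def un(p,k,o): return (np.array(p)+.5)/k-.5+np.array(o)
E
python3 - <<'E'
from h import *
np.set_printoptions(precision=4,suppress=True)
A=[(113,107),(268,153),(436,181),(594,230)];B=[(161,149),(322,164),(483,179),(646,193)]
C=[(79,33),(103,64),(140,95),(168,132)];D=[(416,310),(477,356),(542,407),(613,460)]
a=np.array([w("top",un(p,6,(180,165)),.092)for p in A])
b=np.array([w("top",un(p,6,(358,170)),.036)for p in B])
c=np.array([w("scene",un(p,3,(230,125)),.092)for p in C])
d=np.array([w("scene",un(p,3,(230,125)),.036)for p in D])
for v in(a,c,b,d):
    print(v[:,:2].tolist().__repr__() if 0 else v[:,:2],np.linalg.norm(np.diff(v,axis=0),axis=1),np.linalg.norm(v[-1]-v[0]))
# block row: rail corners at z (plate ends) from crop: block top corners
R=[(92,58),(247,92),(215,232),(62,193)]
for n,q in dict(red_tl=(85,70),red_tr=(243,95),red_br=(212,232),red_bl=(62,192),blue_tl=(250,100),blue_br=(362,270),blue_tr=(395,130),blue_bl=(216,230),yel_tr=(552,165),yel_bl=(370,272),yel_tl=(405,145),yel_br=(518,305),gr_tl=(562,178),gr_tr=(706,207),gr_br=(672,343),gr_bl=(530,310)).items():
    print(n,w("top",un(q,6,(180,165)),.036)[:2])
E
```

```text
[[0.4962 0.306 ]
 [0.4858 0.2441]
 [0.483  0.179 ]
 [0.4717 0.1167]] [0.0628 0.0652 0.0632] 0.19084301036728746
[[0.4956 0.3012]
 [0.4849 0.241 ]
 [0.484  0.1782]
 [0.4722 0.1161]] [0.0611 0.0628 0.0632] 0.18654145919383353
[[ 0.5352 -0.1257]
 [ 0.5371 -0.1905]
 [ 0.539  -0.2551]
 [ 0.5414 -0.3202]] [0.0648 0.0646 0.0652] 0.19456136249730188
[[ 0.5357 -0.1274]
 [ 0.538  -0.1928]
 [ 0.5388 -0.2586]
 [ 0.5414 -0.323 ]] [0.0653 0.0658 0.0645] 0.19562204195115976
red_tl [0.5224 0.3404]
red_tr [0.5201 0.2746]
red_br [0.4625 0.2767]
red_bl [0.4712 0.3396]
blue_tl [0.5183 0.2714]
blue_br [0.4548 0.2143]
blue_tr [0.5133 0.2109]
blue_bl [0.4635 0.2752]
yel_tr [0.5069 0.1456]
yel_bl [0.4544 0.211 ]
yel_tl [0.5076 0.2058]
yel_br [0.4485 0.1502]
gr_tl [0.502  0.1408]
gr_tr [0.4975 0.0816]
gr_br [0.4411 0.0872]
gr_bl [0.4471 0.1452]
```

>>> send_rows(
  targets=[
    {"x": 0.144,"y": -0.1025,"spin": -0.081,"claw": 70},
    {"x": 0.144,"y": -0.1025,"spin": -0.081,"claw": 70},
    {"x": 0.144,"y": -0.1025,"spin": -0.081,"claw": 70},
    {"x": 0.144,"y": -0.1025,"spin": -0.081,"claw": 70},
    {"x": 0.144,"y": -0.1025,"spin": -0.081,"claw": 70},
    {"x": 0.144,"y": -0.1025,"spin": -0.081,"claw": 70},
    {"x": 0.144,"y": -0.1025,"spin": -0.081,"claw": 70},
    {"x": 0.144,"y": -0.1025,"spin": -0.081,"claw": 70},
    {"x": 0.144,"y": -0.1025,"spin": -0.081,"claw": 70},
    {"x": 0.144,"y": -0.1025,"spin": -0.081,"claw": 70},
    {"claw": 70},
    {"claw": 70},
    {"claw": 70},
  ],
  force=15,
)

```text
schema error: expected keys x, y, z, spin, claw
```

>>> send_rows(
  targets=[
    {"x": 0.144,"y": -0.1025,"z": 0,"spin": -0.081,"claw": 70},
    {"x": 0.144,"y": -0.1025,"z": 0,"spin": -0.081,"claw": 70},
    {"x": 0.144,"y": -0.1025,"z": 0,"spin": -0.081,"claw": 70},
    {"x": 0.144,"y": -0.1025,"z": 0,"spin": -0.081,"claw": 70},
    {"x": 0.144,"y": -0.1025,"z": 0,"spin": -0.081,"claw": 70},
    {"x": 0.144,"y": -0.1025,"z": 0,"spin": -0.081,"claw": 70},
    {"x": 0.144,"y": -0.1025,"z": 0,"spin": -0.081,"claw": 70},
    {"x": 0.144,"y": -0.1025,"z": 0,"spin": -0.081,"claw": 70},
    {"x": 0.144,"y": -0.1025,"z": 0,"spin": -0.081,"claw": 70},
    {"x": 0.144,"y": -0.1025,"z": 0,"spin": -0.081,"claw": 70},
    {"x": 0,"y": 0,"z": 0,"spin": 0,"claw": 70},
    {"x": 0,"y": 0,"z": 0,"spin": 0,"claw": 70},
    {"x": 0,"y": 0,"z": 0,"spin": 0,"claw": 70},
  ],
  force=15,
)

```text
time_s: 1.4
ee_pos: [0.4948, 0.3049, 0.1798]
eef_rot: [-3.141, 0.0, 1.484]
force: [-0.8, -0.1, 0.3]
grip_width: 0.07
grip_force: 0.0
```

>>> send_rows(
  targets=[
    {"x": 0,"y": 0,"z": -0.15,"spin": 0,"claw": 70},
    {"x": 0,"y": 0,"z": -0.15,"spin": 0,"claw": 70},
    {"x": 0,"y": 0,"z": -0.15,"spin": 0,"claw": 70},
    {"x": 0,"y": 0,"z": -0.07,"spin": 0,"claw": 70},
    {"x": 0,"y": 0,"z": -0.07,"spin": 0,"claw": 70},
    {"x": 0,"y": 0,"z": 0,"spin": 0,"claw": 70},
    {"x": 0,"y": 0,"z": 0,"spin": 0,"claw": 70},
  ],
)

```text
time_s: 2.1
ee_pos: [0.4958, 0.3048, 0.0629]
eef_rot: [3.141, -0.001, 1.483]
force: [0.2, -0.4, 0.7]
grip_width: 0.0698
grip_force: 0.0
```

Run:
```python
from h import *
import cv2
a=cv2.resize(camera("scene")[90:250,190:350],None,fx=3.5,fy=3.5,interpolation=2);b=cv2.resize(camera("top")[140:260,160:320],None,fx=3,fy=3,interpolation=2)
cv2.imwrite("pics/g1.png",a)
```

```text
(no output)
```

View pics/g1.png

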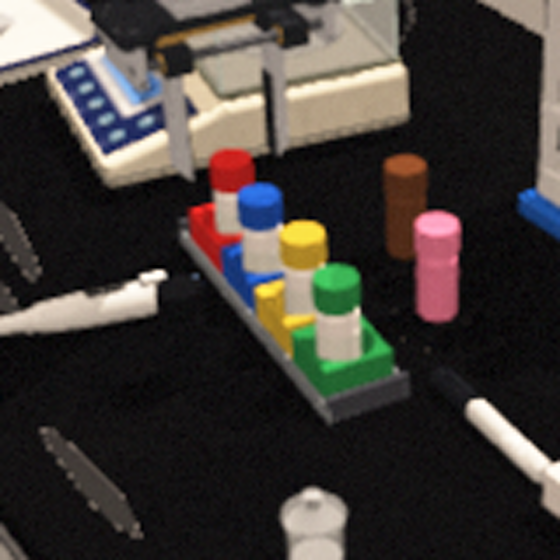

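The fingertips appear at crop (180,180) and (277,152), with the red cap between them. They look slightly behind the cap, so I'll check this by projection.

```bash
cat >> h.py <<'E'
def proj(name,P):
    m=camera_model(name);T=np.linalg.inv(np.array(m["T"]));f=200/np.tan(np.radians(m["fovy"]/2))
    p=T[:3,:3]@np.array(P)+T[:3,3];return np.array([m["cx"]+f*p[0]/p[2],m["cy"]+f*p[1]/p[2]])
E
python3 - <<'E'
from h import *
for P in [(.4958,.3048,.063),(.4958,.3048,.092),(.4958+.035,.3018,.063),(.4958-.035,.3078,.063),(.4958-.035,.3078,.082)]:
    print(P,(proj("scene",P)-[190,90])*3.5)
E
```

```text
(0.4958, 0.3048, 0.063) [231.70315055 189.78316565]
(0.4958, 0.3048, 0.092) [228.93263777 157.90017328]
(0.5308, 0.3018, 0.063) [271.3277694  178.26725168]
(0.4608, 0.3078, 0.063) [191.18982998 201.55735877]
(0.4608, 0.3078, 0.082) [189.00849267 180.63114702]
```

>>> send_rows(
  targets=[
    {"x": 0,"y": 0,"z": 0,"spin": 0,"claw": 25},
    {"x": 0,"y": 0,"z": 0,"spin": 0,"claw": 25},
    {"x": 0,"y": 0,"z": 0,"spin": 0,"claw": 25},
    {"x": 0,"y": 0,"z": 0,"spin": 0,"claw": 25},
    {"x": 0,"y": 0,"z": 0,"spin": 0,"claw": 25},
    {"x": 0,"y": 0,"z": 0,"spin": 0,"claw": 25},
    {"x": 0,"y": 0,"z": 0,"spin": 0,"claw": 25},
    {"x": 0,"y": 0,"z": 0,"spin": 0,"claw": 25},
  ],
  force=15,
)

```text
time_s: 3.0
ee_pos: [0.4955, 0.3044, 0.062]
eef_rot: [3.142, -0.0, 1.482]
force: [0.6, -0.7, 1.2]
grip_width: 0.0319
grip_force: 15.0
```

Run:
```python
from h import *
import cv2
a=cv2.resize(camera("scene")[110:190,220:320],None,fx=5,fy=5,interpolation=2);b=cv2.resize(camera("top")[160:240,170:270],None,fx=5,fy=5,interpolation=2)
cv2.imwrite("pics/g2.png",cv2.resize(np.hstack([a,b]),(800,320)))
```

```text
(no output)
```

View pics/g2.png

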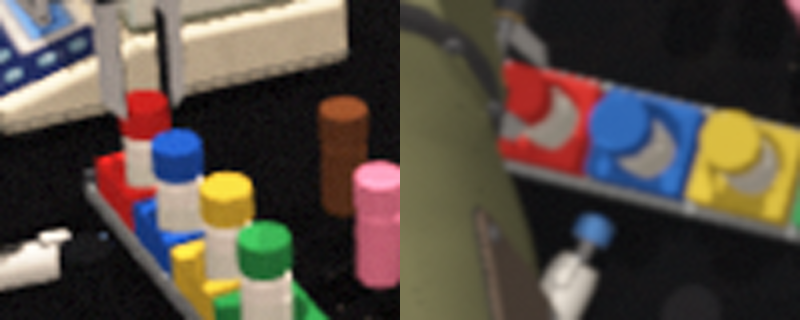

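Run:
```python
from h import *
import cv2
a=camera("scene")[105:175,225:295].astype(float)/255
s=cv2.imread("pics/scene0.png")[40:110,75:145].astype(float)/255
b=np.hstack([a,s])**.45*255
cv2.imwrite("pics/g3.png",cv2.resize(b.astype(np.uint8),(800,400),interpolation=2))
print(get_obs()["qpos"], [(proj("scene",P)-[225,105])*400/70 for P in [(.4955,.3044,.062),(.4795,.3057,.062),(.5115,.303,.062)]],(proj("scene",(.2074,.5092,.1795))-[75,40])*400/70+[400,0])
```

```text
[4.87825910e-01 4.88295160e-01 1.54877757e+00 9.84304849e-06
 1.10441390e+00 5.76171066e-01] [array([178.32619852, 226.43265617]), array([148.35003637, 235.23915644]), array([208.10269311, 217.80005145])] [646.80838548 380.39673507]
```

View pics/g3.png

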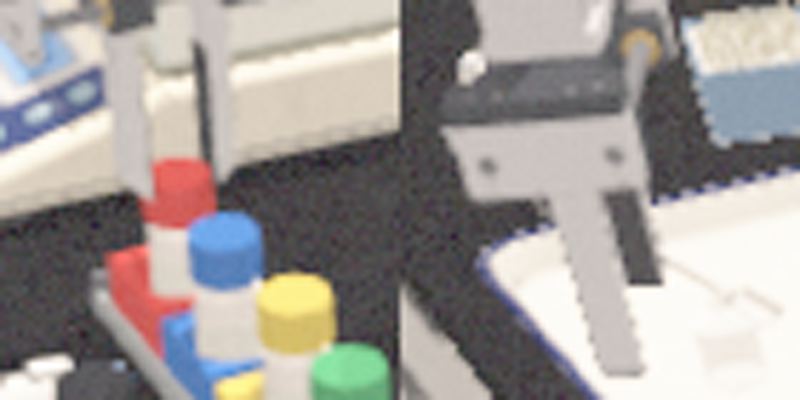

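>>> send_rows(
  targets=[
    {"x": 0,"y": 0,"z": 0,"spin": 0,"claw": 60},
    {"x": 0,"y": 0,"z": 0,"spin": 0,"claw": 60},
    {"x": 0,"y": 0,"z": 0,"spin": 0,"claw": 60},
    {"x": 0,"y": 0,"z": 0,"spin": 0,"claw": 60},
    {"x": 0,"y": 0,"z": -0.03,"spin": 0,"claw": 60},
    {"x": 0,"y": 0,"z": -0.03,"spin": 0,"claw": 60},
    {"x": 0,"y": 0,"z": 0,"spin": 0,"claw": 60},
    {"x": 0,"y": 0,"z": 0,"spin": 0,"claw": 25},
    {"x": 0,"y": 0,"z": 0,"spin": 0,"claw": 25},
    {"x": 0,"y": 0,"z": 0,"spin": 0,"claw": 25},
    {"x": 0,"y": 0,"z": 0,"spin": 0,"claw": 25},
    {"x": 0,"y": 0,"z": 0,"spin": 0,"claw": 25},
    {"x": 0,"y": 0,"z": 0,"spin": 0,"claw": 25},
    {"x": 0,"y": 0,"z": 0,"spin": 0,"claw": 25},
  ],
)

```text
time_s: 4.55
ee_pos: [0.4956, 0.3044, 0.0501]
eef_rot: [3.141, -0.0, 1.482]
force: [0.1, -1.2, 0.9]
grip_width: 0.0322
grip_force: 15.0
```

Run:
```python
from h import *
import cv2
a=camera("scene")[105:175,225:295].astype(float)/255
s=camera("top")[165:235,180:250].astype(float)/255
b=np.hstack([a,s])**.45*255
cv2.imwrite("pics/g4.png",cv2.resize(b.astype(np.uint8),(800,400),interpolation=2))
```

```text
(no output)
```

View pics/g4.png

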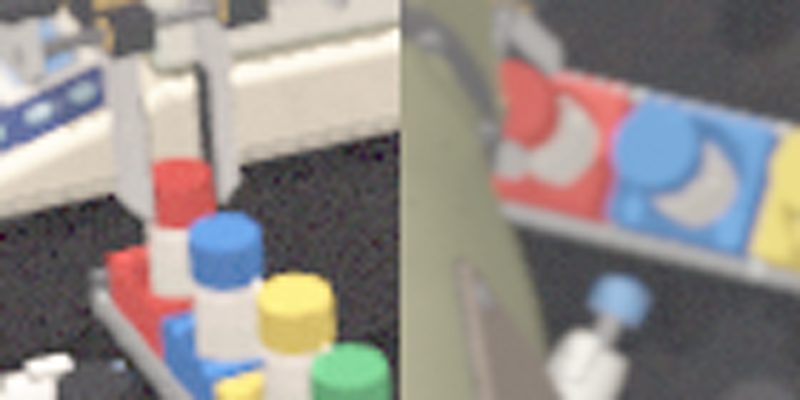

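>>> send_rows(
  targets=[
    {"x": 0,"y": 0,"z": 0.03,"spin": 0,"claw": 25},
    {"x": 0,"y": 0,"z": 0.06,"spin": 0,"claw": 25},
    {"x": 0,"y": 0,"z": 0.1,"spin": 0,"claw": 25},
    {"x": 0,"y": 0,"z": 0.12,"spin": 0,"claw": 25},
    {"x": 0,"y": 0,"z": 0.12,"spin": 0,"claw": 25},
    {"x": 0,"y": 0,"z": 0.12,"spin": 0,"claw": 25},
    {"x": 0,"y": 0,"z": 0.1,"spin": 0,"claw": 25},
    {"x": 0,"y": 0,"z": 0,"spin": 0,"claw": 25},
  ],
  force=20,
)

```text
time_s: 5.45
ee_pos: [0.4964, 0.3049, 0.1835]
eef_rot: [3.137, -0.003, 1.482]
force: [-0.2, -0.6, -0.6]
grip_width: 0.0323
grip_force: 20.0
```

Run:
```python
from h import *
import cv2
cv2.imwrite("pics/g5.png",cv2.resize(np.hstack([camera("scene")[70:190,210:330],camera("top")[130:250,160:280]]),(800,400),interpolation=2))
```

```text
(no output)
```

View pics/g5.png

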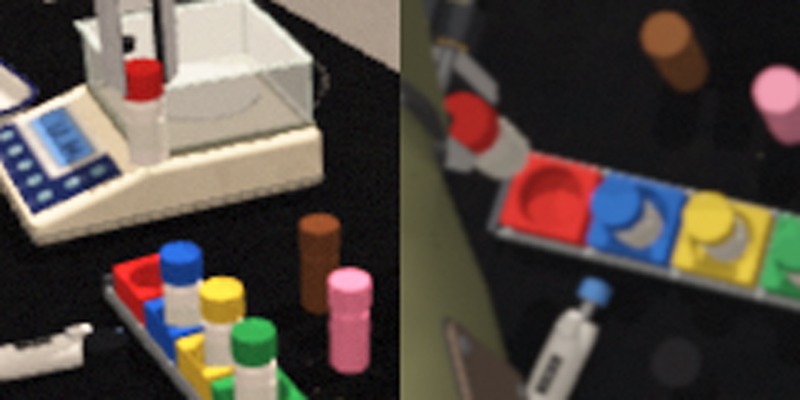

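The red bottle is held upright, clear of its block; its cap top is at crop (143,66) in the scene view and (71,122) in the top view.

Run:
```python
from h import *
print(w("scene",un((143,66),10/3,(210,70)),.2255),w("top",un((71,122),10/3,(160,130)),.2255))
```

```text
[0.49932263 0.30539845 0.2255    ] [0.49472805 0.29847899 0.2255    ]
```

>>> send_rows(
  targets=[
    {"x": 0.0,"y": -0.08,"z": 0,"spin": 0,"claw": 25},
    {"x": 0.013,"y": -0.16,"z": 0,"spin": 0,"claw": 25},
    {"x": 0.013,"y": -0.18,"z": 0,"spin": 0,"claw": 25},
    {"x": 0.013,"y": -0.18,"z": 0,"spin": 0,"claw": 25},
    {"x": 0.013,"y": -0.18,"z": 0,"spin": 0,"claw": 25},
    {"x": 0.013,"y": -0.18,"z": 0,"spin": 0,"claw": 25},
    {"x": 0.013,"y": -0.18,"z": 0,"spin": 0,"claw": 25},
    {"x": 0.013,"y": -0.18,"z": 0,"spin": 0,"claw": 25},
    {"x": 0.013,"y": -0.18,"z": 0,"spin": 0,"claw": 25},
    {"x": 0.013,"y": -0.18,"z": 0,"spin": 0,"claw": 25},
    {"x": 0.013,"y": -0.18,"z": 0,"spin": 0,"claw": 25},
    {"x": 0.013,"y": -0.18,"z": 0,"spin": 0,"claw": 25},
    {"x": 0.013,"y": -0.18,"z": 0,"spin": 0,"claw": 25},
    {"x": 0.013,"y": -0.18,"z": 0,"spin": 0,"claw": 25},
    {"x": 0.013,"y": -0.18,"z": 0,"spin": 0,"claw": 25},
    {"x": 0.013,"y": -0.18,"z": 0,"spin": 0,"claw": 25},
    {"x": 0.013,"y": -0.18,"z": 0,"spin": 0,"claw": 25},
    {"x": 0.013,"y": -0.18,"z": 0,"spin": 0,"claw": 25},
    {"x": 0,"y": 0,"z": 0,"spin": 0,"claw": 25},
    {"x": 0,"y": 0,"z": 0,"spin": 0,"claw": 25},
  ],
)

```text
time_s: 7.55
ee_pos: [0.5385, -0.3202, 0.1786]
eef_rot: [-3.14, -0.001, 1.481]
force: [0.1, 0.2, -1.3]
grip_width: 0.0319
grip_force: 20.0
```

>>> send_rows(
  targets=[
    {"x": 0.013,"y": 0,"z": -0.1,"spin": 0,"claw": 25},
    {"x": 0,"y": 0,"z": -0.15,"spin": 0,"claw": 25},
    {"x": 0,"y": 0,"z": -0.15,"spin": 0,"claw": 25},
    {"x": 0,"y": 0,"z": -0.08,"spin": 0,"claw": 25},
    {"x": 0,"y": 0,"z": 0,"spin": 0,"claw": 25},
    {"x": 0,"y": 0,"z": 0,"spin": 0,"claw": 25},
  ],
)

```text
time_s: 8.15
ee_pos: [0.5424, -0.3191, 0.0846]
eef_rot: [3.141, 0.0, 1.483]
force: [0.2, -0.1, -0.5]
grip_width: 0.0324
grip_force: 20.0
```

Run:
```python
from h import *
import cv2
cv2.imwrite("pics/g6.png",cv2.resize(np.hstack([camera("scene")[190:310,340:460],camera("top")[140:260,400:520]]),(800,400),interpolation=2))
for n in("scene","top"):print(proj(n,(.541,-.319,.0845+.049)))
print(get_obs()["ee_pos"])
```

```text
[439.88097236 241.22668595]
[480.17141176 192.55112868]
[ 0.54274959 -0.3196168   0.0854196 ]
```

View pics/g6.png

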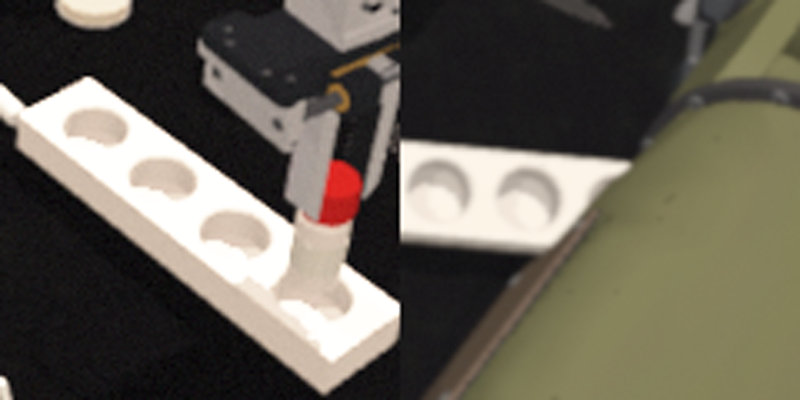

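The bottle is over the rightmost pocket: its base is at about (315,283) and the pocket centre at (317,296), so it fits.

>>> send_rows(
  targets=[
    {"x": 0,"y": 0,"z": -0.05,"spin": 0,"claw": 25},
    {"x": 0,"y": 0,"z": -0.05,"spin": 0,"claw": 25},
    {"x": 0,"y": 0,"z": -0.04,"spin": 0,"claw": 25},
    {"x": 0,"y": 0,"z": -0.025,"spin": 0,"claw": 25},
    {"x": 0,"y": 0,"z": 0,"spin": 0,"claw": 25},
    {"x": 0,"y": 0,"z": 0,"spin": 0,"claw": 25},
  ],
)

```text
time_s: 8.85
ee_pos: [0.5422, -0.3196, 0.0507]
eef_rot: [-3.141, -0.0, 1.482]
force: [0.0, -0.0, -0.6]
grip_width: 0.0324
grip_force: 20.0
```

>>> send_rows(
  targets=[
    {"x": 0,"y": 0,"z": -0.006,"spin": 0,"claw": 25},
    {"x": 0,"y": 0,"z": 0,"spin": 0,"claw": 25},
    {"x": 0,"y": 0,"z": 0,"spin": 0,"claw": 60},
    {"x": 0,"y": 0,"z": 0,"spin": 0,"claw": 60},
    {"x": 0,"y": 0,"z": 0,"spin": 0,"claw": 60},
    {"x": 0,"y": 0,"z": 0,"spin": 0,"claw": 60},
    {"x": 0,"y": 0,"z": 0.05,"spin": 0,"claw": 60},
    {"x": 0,"y": 0,"z": 0.15,"spin": 0,"claw": 60},
    {"x": 0,"y": 0,"z": 0.15,"spin": 0,"claw": 60},
    {"x": 0,"y": 0,"z": 0.15,"spin": 0,"claw": 60},
    {"x": 0,"y": 0,"z": 0.15,"spin": 0,"claw": 60},
  ],
)

```text
time_s: 9.95
ee_pos: [0.5422, -0.3196, 0.1819]
eef_rot: [3.141, 0.0, 1.482]
force: [-0.9, -0.2, 0.3]
grip_width: 0.0599
grip_force: 0.0
```

>>> send_rows(
  targets=[
    {"x": -0.016,"y": 0.1,"z": 0,"spin": 0,"claw": 60},
    {"x": -0.018,"y": 0.17,"z": 0,"spin": 0,"claw": 60},
    {"x": -0.018,"y": 0.17,"z": 0,"spin": 0,"claw": 60},
    {"x": -0.018,"y": 0.17,"z": 0,"spin": 0,"claw": 60},
    {"x": -0.018,"y": 0.17,"z": 0,"spin": 0,"claw": 60},
    {"x": -0.018,"y": 0.17,"z": 0,"spin": 0,"claw": 60},
    {"x": -0.018,"y": 0.17,"z": 0,"spin": 0,"claw": 60},
    {"x": -0.018,"y": 0.17,"z": 0,"spin": 0,"claw": 60},
    {"x": -0.018,"y": 0.17,"z": 0,"spin": 0,"claw": 60},
    {"x": -0.018,"y": 0.17,"z": 0,"spin": 0,"claw": 60},
    {"x": -0.018,"y": 0.17,"z": 0,"spin": 0,"claw": 60},
    {"x": -0.018,"y": 0.17,"z": 0,"spin": 0,"claw": 60},
    {"x": -0.018,"y": 0.17,"z": 0,"spin": 0,"claw": 60},
    {"x": -0.018,"y": 0.17,"z": 0,"spin": 0,"claw": 60},
    {"x": -0.018,"y": 0.17,"z": 0,"spin": 0,"claw": 60},
    {"x": -0.018,"y": 0.17,"z": 0,"spin": 0,"claw": 60},
    {"x": 0,"y": 0.163,"z": 0,"spin": 0,"claw": 60},
    {"x": 0,"y": 0,"z": 0,"spin": 0,"claw": 60},
    {"x": 0,"y": 0,"z": 0,"spin": 0,"claw": 60},
  ],
)

```text
time_s: 11.85
ee_pos: [0.485, 0.2431, 0.1802]
eef_rot: [3.141, 0.0, 1.484]
force: [0.3, 0.0, 0.0]
grip_width: 0.0603
grip_force: 0.0
```

Run:
```python
from h import *
import cv2
cv2.imwrite("pics/g7.png",cv2.resize(np.hstack([camera("scene")[110:310,230:480],camera("top")[130:330,250:500]]),(800,320),interpolation=2))
```

```text
(no output)
```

View pics/g7.png

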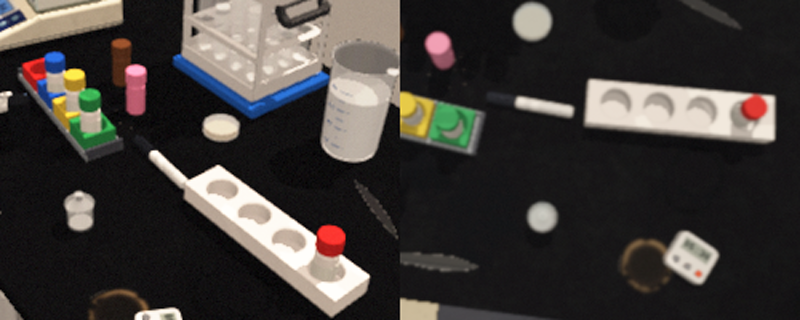

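The red bottle stands upright in the rightmost pocket. Next is blue.

>>> send_rows(
  targets=[
    {"x": 0,"y": 0,"z": -0.1,"spin": 0,"claw": 60},
    {"x": 0,"y": 0,"z": -0.16,"spin": 0,"claw": 60},
    {"x": 0,"y": 0,"z": -0.16,"spin": 0,"claw": 60},
    {"x": 0,"y": 0,"z": -0.13,"spin": 0,"claw": 60},
    {"x": 0,"y": 0,"z": -0.1,"spin": 0,"claw": 60},
    {"x": 0,"y": 0,"z": 0,"spin": 0,"claw": 60},
    {"x": 0,"y": 0,"z": 0,"spin": 0,"claw": 25},
    {"x": 0,"y": 0,"z": 0,"spin": 0,"claw": 25},
    {"x": 0,"y": 0,"z": 0,"spin": 0,"claw": 25},
    {"x": 0,"y": 0,"z": 0,"spin": 0,"claw": 25},
    {"x": 0,"y": 0,"z": 0,"spin": 0,"claw": 25},
    {"x": 0,"y": 0,"z": 0,"spin": 0,"claw": 25},
  ],
)

```text
time_s: 13.15
ee_pos: [0.4855, 0.2431, 0.0506]
eef_rot: [3.14, -0.001, 1.482]
force: [-0.9, -1.3, 5.6]
grip_width: 0.032
grip_force: 20.0
```

>>> send_rows(
  targets=[
    {"x": 0,"y": 0,"z": 0.03,"spin": 0,"claw": 25},
    {"x": 0,"y": 0,"z": 0.06,"spin": 0,"claw": 25},
    {"x": 0,"y": 0,"z": 0.1,"spin": 0,"claw": 25},
    {"x": 0,"y": 0,"z": 0.12,"spin": 0,"claw": 25},
    {"x": 0,"y": 0,"z": 0.12,"spin": 0,"claw": 25},
    {"x": 0,"y": 0,"z": 0.12,"spin": 0,"claw": 25},
    {"x": 0,"y": 0,"z": 0.1,"spin": 0,"claw": 25},
    {"x": 0,"y": 0,"z": 0,"spin": 0,"claw": 25},
  ],
)

```text
time_s: 13.95
ee_pos: [0.486, 0.2434, 0.183]
eef_rot: [3.137, -0.002, 1.483]
force: [0.4, 0.0, -1.0]
grip_width: 0.0319
grip_force: 20.0
```

>>> send_rows(
  targets=[
    {"x": 0.018,"y": -0.08,"z": 0,"spin": 0,"claw": 25},
    {"x": 0.018,"y": -0.16,"z": 0,"spin": 0,"claw": 25},
    {"x": 0.018,"y": -0.18,"z": 0,"spin": 0,"claw": 25},
    {"x": 0.018,"y": -0.18,"z": 0,"spin": 0,"claw": 25},
    {"x": 0.018,"y": -0.18,"z": 0,"spin": 0,"claw": 25},
    {"x": 0.018,"y": -0.18,"z": 0,"spin": 0,"claw": 25},
    {"x": 0.018,"y": -0.18,"z": 0,"spin": 0,"claw": 25},
    {"x": 0.018,"y": -0.18,"z": 0,"spin": 0,"claw": 25},
    {"x": 0.018,"y": -0.18,"z": 0,"spin": 0,"claw": 25},
    {"x": 0.018,"y": -0.18,"z": 0,"spin": 0,"claw": 25},
    {"x": 0.018,"y": -0.18,"z": 0,"spin": 0,"claw": 25},
    {"x": 0.018,"y": -0.18,"z": 0,"spin": 0,"claw": 25},
    {"x": 0.018,"y": -0.16,"z": 0,"spin": 0,"claw": 25},
    {"x": 0.018,"y": -0.16,"z": 0,"spin": 0,"claw": 25},
    {"x": 0.018,"y": -0.13,"z": 0,"spin": 0,"claw": 25},
    {"x": 0,"y": 0,"z": 0,"spin": 0,"claw": 25},
    {"x": 0,"y": 0,"z": 0,"spin": 0,"claw": 25},
  ],
)

```text
time_s: 15.65
ee_pos: [0.5386, -0.2549, 0.1787]
eef_rot: [-3.14, -0.001, 1.482]
force: [0.7, 1.1, -1.5]
grip_width: 0.0318
grip_force: 20.0
```

>>> send_rows(
  targets=[
    {"x": 0.002,"y": 0,"z": -0.1,"spin": 0,"claw": 25},
    {"x": 0,"y": 0,"z": -0.15,"spin": 0,"claw": 25},
    {"x": 0,"y": 0,"z": -0.15,"spin": 0,"claw": 25},
    {"x": 0,"y": 0,"z": -0.08,"spin": 0,"claw": 25},
    {"x": 0,"y": 0,"z": -0.05,"spin": 0,"claw": 25},
    {"x": 0,"y": 0,"z": -0.05,"spin": 0,"claw": 25},
    {"x": 0,"y": 0,"z": -0.04,"spin": 0,"claw": 25},
    {"x": 0,"y": 0,"z": -0.025,"spin": 0,"claw": 25},
    {"x": 0,"y": 0,"z": 0,"spin": 0,"claw": 25},
    {"x": 0,"y": 0,"z": 0,"spin": 0,"claw": 25},
  ],
)

```text
time_s: 16.65
ee_pos: [0.5397, -0.2551, 0.0511]
eef_rot: [3.141, 0.0, 1.482]
force: [-0.0, 0.4, -0.5]
grip_width: 0.0321
grip_force: 20.0
```

>>> send_rows(
  targets=[
    {"x": 0,"y": 0,"z": -0.006,"spin": 0,"claw": 25},
    {"x": 0,"y": 0,"z": 0,"spin": 0,"claw": 25},
    {"x": 0,"y": 0,"z": 0,"spin": 0,"claw": 60},
    {"x": 0,"y": 0,"z": 0,"spin": 0,"claw": 60},
    {"x": 0,"y": 0,"z": 0,"spin": 0,"claw": 60},
    {"x": 0,"y": 0,"z": 0,"spin": 0,"claw": 60},
    {"x": 0,"y": 0,"z": 0.05,"spin": 0,"claw": 60},
    {"x": 0,"y": 0,"z": 0.15,"spin": 0,"claw": 60},
    {"x": 0,"y": 0,"z": 0.15,"spin": 0,"claw": 60},
    {"x": 0,"y": 0,"z": 0.15,"spin": 0,"claw": 60},
    {"x": 0,"y": 0,"z": 0.15,"spin": 0,"claw": 60},
  ],
)

```text
time_s: 17.75
ee_pos: [0.5394, -0.255, 0.1816]
eef_rot: [3.141, 0.0, 1.482]
force: [0.3, 0.1, -0.1]
grip_width: 0.0599
grip_force: 0.0
```

>>> send_rows(
  targets=[
    {"x": -0.02,"y": 0.08,"z": 0,"spin": 0,"claw": 60},
    {"x": -0.02,"y": 0.163,"z": 0,"spin": 0,"claw": 60},
    {"x": -0.02,"y": 0.17,"z": 0,"spin": 0,"claw": 60},
    {"x": -0.02,"y": 0.17,"z": 0,"spin": 0,"claw": 60},
    {"x": -0.02,"y": 0.17,"z": 0,"spin": 0,"claw": 60},
    {"x": -0.02,"y": 0.17,"z": 0,"spin": 0,"claw": 60},
    {"x": -0.02,"y": 0.17,"z": 0,"spin": 0,"claw": 60},
    {"x": -0.02,"y": 0.17,"z": 0,"spin": 0,"claw": 60},
    {"x": -0.02,"y": 0.17,"z": 0,"spin": 0,"claw": 60},
    {"x": -0.02,"y": 0.17,"z": 0,"spin": 0,"claw": 60},
    {"x": -0.02,"y": 0.17,"z": 0,"spin": 0,"claw": 60},
    {"x": -0.02,"y": 0.17,"z": 0,"spin": 0,"claw": 60},
    {"x": -0.02,"y": 0.15,"z": 0,"spin": 0,"claw": 60},
    {"x": -0.02,"y": 0.08,"z": 0,"spin": 0,"claw": 60},
    {"x": 0,"y": 0,"z": 0,"spin": 0,"claw": 60},
    {"x": 0,"y": 0,"z": 0,"spin": 0,"claw": 60},
  ],
)

```text
time_s: 19.35
ee_pos: [0.4835, 0.1793, 0.18]
eef_rot: [3.141, -0.0, 1.483]
force: [0.2, -0.9, -0.4]
grip_width: 0.0601
grip_force: 0.0
```

>>> send_rows(
  targets=[
    {"x": 0,"y": 0,"z": -0.1,"spin": 0,"claw": 60},
    {"x": 0,"y": 0,"z": -0.16,"spin": 0,"claw": 60},
    {"x": 0,"y": 0,"z": -0.16,"spin": 0,"claw": 60},
    {"x": 0,"y": 0,"z": -0.13,"spin": 0,"claw": 60},
    {"x": 0,"y": 0,"z": -0.1,"spin": 0,"claw": 60},
    {"x": 0,"y": 0,"z": 0,"spin": 0,"claw": 60},
    {"x": 0,"y": 0,"z": 0,"spin": 0,"claw": 25},
    {"x": 0,"y": 0,"z": 0,"spin": 0,"claw": 25},
    {"x": 0,"y": 0,"z": 0,"spin": 0,"claw": 25},
    {"x": 0,"y": 0,"z": 0,"spin": 0,"claw": 25},
    {"x": 0,"y": 0,"z": 0,"spin": 0,"claw": 25},
    {"x": 0,"y": 0,"z": 0,"spin": 0,"claw": 25},
  ],
)

```text
time_s: 20.55
ee_pos: [0.4839, 0.1797, 0.0503]
eef_rot: [3.14, -0.0, 1.482]
force: [-1.2, -0.3, 6.4]
grip_width: 0.0323
grip_force: 20.0
```

>>> send_rows(
  targets=[
    {"x": 0,"y": 0,"z": 0.03,"spin": 0,"claw": 25},
    {"x": 0,"y": 0,"z": 0.06,"spin": 0,"claw": 25},
    {"x": 0,"y": 0,"z": 0.1,"spin": 0,"claw": 25},
    {"x": 0,"y": 0,"z": 0.12,"spin": 0,"claw": 25},
    {"x": 0,"y": 0,"z": 0.12,"spin": 0,"claw": 25},
    {"x": 0,"y": 0,"z": 0.12,"spin": 0,"claw": 25},
    {"x": 0,"y": 0,"z": 0.1,"spin": 0,"claw": 25},
    {"x": 0,"y": 0,"z": 0,"spin": 0,"claw": 25},
  ],
)

```text
time_s: 21.35
ee_pos: [0.4845, 0.1799, 0.1827]
eef_rot: [3.137, -0.002, 1.483]
force: [0.5, 0.2, -0.5]
grip_width: 0.032
grip_force: 20.0
```

>>> send_rows(
  targets=[
    {"x": 0.022,"y": -0.08,"z": 0,"spin": 0,"claw": 25},
    {"x": 0.022,"y": -0.16,"z": 0,"spin": 0,"claw": 25},
    {"x": 0.022,"y": -0.17,"z": 0,"spin": 0,"claw": 25},
    {"x": 0.022,"y": -0.17,"z": 0,"spin": 0,"claw": 25},
    {"x": 0.022,"y": -0.17,"z": 0,"spin": 0,"claw": 25},
    {"x": 0.022,"y": -0.17,"z": 0,"spin": 0,"claw": 25},
    {"x": 0.022,"y": -0.17,"z": 0,"spin": 0,"claw": 25},
    {"x": 0.022,"y": -0.17,"z": 0,"spin": 0,"claw": 25},
    {"x": 0.022,"y": -0.17,"z": 0,"spin": 0,"claw": 25},
    {"x": 0.022,"y": -0.17,"z": 0,"spin": 0,"claw": 25},
    {"x": 0.022,"y": -0.16,"z": 0,"spin": 0,"claw": 25},
    {"x": 0.022,"y": -0.09,"z": 0,"spin": 0,"claw": 25},
    {"x": 0,"y": 0,"z": 0,"spin": 0,"claw": 25},
    {"x": 0,"y": 0,"z": 0,"spin": 0,"claw": 25},
  ],
)

```text
time_s: 22.75
ee_pos: [0.5361, -0.1897, 0.179]
eef_rot: [-3.141, -0.001, 1.482]
force: [0.4, -0.3, -1.1]
grip_width: 0.0323
grip_force: 20.0
```

>>> send_rows(
  targets=[
    {"x": 0.003,"y": -0.005,"z": -0.1,"spin": 0,"claw": 25},
    {"x": 0,"y": 0,"z": -0.15,"spin": 0,"claw": 25},
    {"x": 0,"y": 0,"z": -0.15,"spin": 0,"claw": 25},
    {"x": 0,"y": 0,"z": -0.08,"spin": 0,"claw": 25},
    {"x": 0,"y": 0,"z": -0.05,"spin": 0,"claw": 25},
    {"x": 0,"y": 0,"z": -0.05,"spin": 0,"claw": 25},
    {"x": 0,"y": 0,"z": -0.04,"spin": 0,"claw": 25},
    {"x": 0,"y": 0,"z": -0.025,"spin": 0,"claw": 25},
    {"x": 0,"y": 0,"z": 0,"spin": 0,"claw": 25},
    {"x": 0,"y": 0,"z": 0,"spin": 0,"claw": 25},
  ],
)

```text
time_s: 23.75
ee_pos: [0.5371, -0.1915, 0.0509]
eef_rot: [3.141, 0.0, 1.482]
force: [0.5, -0.6, -0.9]
grip_width: 0.0322
grip_force: 20.0
```

>>> send_rows(
  targets=[
    {"x": 0,"y": 0,"z": -0.006,"spin": 0,"claw": 25},
    {"x": 0,"y": 0,"z": 0,"spin": 0,"claw": 25},
    {"x": 0,"y": 0,"z": 0,"spin": 0,"claw": 60},
    {"x": 0,"y": 0,"z": 0,"spin": 0,"claw": 60},
    {"x": 0,"y": 0,"z": 0,"spin": 0,"claw": 60},
    {"x": 0,"y": 0,"z": 0,"spin": 0,"claw": 60},
    {"x": 0,"y": 0,"z": 0.05,"spin": 0,"claw": 60},
    {"x": 0,"y": 0,"z": 0.15,"spin": 0,"claw": 60},
    {"x": 0,"y": 0,"z": 0.15,"spin": 0,"claw": 60},
    {"x": 0,"y": 0,"z": 0.15,"spin": 0,"claw": 60},
    {"x": 0,"y": 0,"z": 0.15,"spin": 0,"claw": 60},
  ],
)

```text
time_s: 24.85
ee_pos: [0.5368, -0.1914, 0.1814]
eef_rot: [3.141, 0.0, 1.482]
force: [-0.4, 0.2, 0.1]
grip_width: 0.0597
grip_force: 0.0
```

>>> send_rows(
  targets=[
    {"x": -0.032,"y": 0.083,"z": 0,"spin": 0,"claw": 60},
    {"x": -0.032,"y": 0.16,"z": 0,"spin": 0,"claw": 60},
    {"x": -0.032,"y": 0.17,"z": 0,"spin": 0,"claw": 60},
    {"x": -0.032,"y": 0.17,"z": 0,"spin": 0,"claw": 60},
    {"x": -0.032,"y": 0.17,"z": 0,"spin": 0,"claw": 60},
    {"x": -0.032,"y": 0.17,"z": 0,"spin": 0,"claw": 60},
    {"x": -0.032,"y": 0.17,"z": 0,"spin": 0,"claw": 60},
    {"x": -0.032,"y": 0.17,"z": 0,"spin": 0,"claw": 60},
    {"x": -0.032,"y": 0.16,"z": 0,"spin": 0,"claw": 60},
    {"x": -0.032,"y": 0.12,"z": 0,"spin": 0,"claw": 60},
    {"x": 0,"y": 0,"z": 0,"spin": 0,"claw": 60},
    {"x": 0,"y": 0,"z": 0,"spin": 0,"claw": 60},
  ],
)

```text
time_s: 26.05
ee_pos: [0.4729, 0.1172, 0.1799]
eef_rot: [3.141, -0.0, 1.483]
force: [0.6, -0.3, 0.5]
grip_width: 0.0599
grip_force: 0.0
```

>>> send_rows(
  targets=[
    {"x": 0,"y": 0,"z": -0.1,"spin": 0,"claw": 60},
    {"x": 0,"y": 0,"z": -0.16,"spin": 0,"claw": 60},
    {"x": 0,"y": 0,"z": -0.16,"spin": 0,"claw": 60},
    {"x": 0,"y": 0,"z": -0.13,"spin": 0,"claw": 60},
    {"x": 0,"y": 0,"z": -0.1,"spin": 0,"claw": 60},
    {"x": 0,"y": 0,"z": 0,"spin": 0,"claw": 60},
    {"x": 0,"y": 0,"z": 0,"spin": 0,"claw": 25},
    {"x": 0,"y": 0,"z": 0,"spin": 0,"claw": 25},
    {"x": 0,"y": 0,"z": 0,"spin": 0,"claw": 25},
    {"x": 0,"y": 0,"z": 0,"spin": 0,"claw": 25},
    {"x": 0,"y": 0,"z": 0,"spin": 0,"claw": 25},
    {"x": 0,"y": 0,"z": 0,"spin": 0,"claw": 25},
  ],
)

```text
time_s: 27.25
ee_pos: [0.4732, 0.1173, 0.05]
eef_rot: [3.141, -0.0, 1.483]
force: [-1.6, -0.3, 5.8]
grip_width: 0.0323
grip_force: 20.0
```

>>> send_rows(
  targets=[
    {"x": 0,"y": 0,"z": 0.03,"spin": 0,"claw": 25},
    {"x": 0,"y": 0,"z": 0.06,"spin": 0,"claw": 25},
    {"x": 0,"y": 0,"z": 0.1,"spin": 0,"claw": 25},
    {"x": 0,"y": 0,"z": 0.12,"spin": 0,"claw": 25},
    {"x": 0,"y": 0,"z": 0.12,"spin": 0,"claw": 25},
    {"x": 0,"y": 0,"z": 0.12,"spin": 0,"claw": 25},
    {"x": 0,"y": 0,"z": 0.1,"spin": 0,"claw": 25},
    {"x": 0,"y": 0,"z": 0,"spin": 0,"claw": 25},
  ],
)

```text
time_s: 28.05
ee_pos: [0.4739, 0.1174, 0.1824]
eef_rot: [3.137, -0.001, 1.483]
force: [-0.1, 0.3, -1.1]
grip_width: 0.032
grip_force: 19.9
```

>>> send_rows(
  targets=[
    {"x": 0.039,"y": -0.09,"z": 0,"spin": 0,"claw": 25},
    {"x": 0.039,"y": -0.16,"z": 0,"spin": 0,"claw": 25},
    {"x": 0.039,"y": -0.17,"z": 0,"spin": 0,"claw": 25},
    {"x": 0.039,"y": -0.17,"z": 0,"spin": 0,"claw": 25},
    {"x": 0.039,"y": -0.17,"z": 0,"spin": 0,"claw": 25},
    {"x": 0.039,"y": -0.17,"z": 0,"spin": 0,"claw": 25},
    {"x": 0.039,"y": -0.16,"z": 0,"spin": 0,"claw": 25},
    {"x": 0.039,"y": -0.12,"z": 0,"spin": 0,"claw": 25},
    {"x": 0,"y": 0,"z": 0,"spin": 0,"claw": 25},
    {"x": 0,"y": 0,"z": 0,"spin": 0,"claw": 25},
  ],
)

```text
time_s: 29.05
ee_pos: [0.5348, -0.1247, 0.1784]
eef_rot: [-3.14, -0.0, 1.482]
force: [0.2, 0.1, -1.2]
grip_width: 0.032
grip_force: 19.9
```

>>> send_rows(
  targets=[
    {"x": 0.002,"y": 0,"z": -0.1,"spin": 0,"claw": 25},
    {"x": 0,"y": 0,"z": -0.15,"spin": 0,"claw": 25},
    {"x": 0,"y": 0,"z": -0.15,"spin": 0,"claw": 25},
    {"x": 0,"y": 0,"z": -0.08,"spin": 0,"claw": 25},
    {"x": 0,"y": 0,"z": -0.05,"spin": 0,"claw": 25},
    {"x": 0,"y": 0,"z": -0.05,"spin": 0,"claw": 25},
    {"x": 0,"y": 0,"z": -0.04,"spin": 0,"claw": 25},
    {"x": 0,"y": 0,"z": -0.025,"spin": 0,"claw": 25},
    {"x": 0,"y": 0,"z": 0,"spin": 0,"claw": 25},
    {"x": 0,"y": 0,"z": 0,"spin": 0,"claw": 25},
  ],
)

```text
time_s: 30.05
ee_pos: [0.5359, -0.1249, 0.0506]
eef_rot: [3.141, 0.0, 1.482]
force: [-0.9, -0.4, -1.0]
grip_width: 0.0321
grip_force: 20.0
```

>>> send_rows(
  targets=[
    {"x": 0,"y": 0,"z": -0.006,"spin": 0,"claw": 25},
    {"x": 0,"y": 0,"z": 0,"spin": 0,"claw": 25},
    {"x": 0,"y": 0,"z": 0,"spin": 0,"claw": 60},
    {"x": 0,"y": 0,"z": 0,"spin": 0,"claw": 60},
    {"x": 0,"y": 0,"z": 0,"spin": 0,"claw": 60},
    {"x": 0,"y": 0,"z": 0,"spin": 0,"claw": 60},
    {"x": 0,"y": 0,"z": 0.05,"spin": 0,"claw": 60},
    {"x": 0,"y": 0,"z": 0.15,"spin": 0,"claw": 60},
    {"x": 0,"y": 0,"z": 0.15,"spin": 0,"claw": 60},
    {"x": 0,"y": 0,"z": 0.15,"spin": 0,"claw": 60},
    {"x": 0,"y": 0,"z": 0.15,"spin": 0,"claw": 60},
  ],
)

```text
time_s: 31.15
ee_pos: [0.5356, -0.1248, 0.1812]
eef_rot: [3.141, 0.0, 1.482]
force: [0.1, -0.5, -0.5]
grip_width: 0.0602
grip_force: 0.0
```

>>> send_rows(
  targets=[
    {"x": -0.02,"y": 0.1,"z": 0,"spin": 0,"claw": 60},
    {"x": -0.02,"y": 0.17,"z": 0,"spin": 0,"claw": 60},
    {"x": -0.02,"y": 0.17,"z": 0,"spin": 0,"claw": 60},
    {"x": -0.02,"y": 0.17,"z": 0,"spin": 0,"claw": 60},
    {"x": -0.02,"y": 0.17,"z": 0,"spin": 0,"claw": 60},
    {"x": -0.02,"y": 0.17,"z": 0,"spin": 0,"claw": 60},
    {"x": -0.02,"y": 0.17,"z": 0,"spin": 0,"claw": 60},
    {"x": -0.02,"y": 0.17,"z": 0,"spin": 0,"claw": 60},
    {"x": 0,"y": 0,"z": 0,"spin": 0,"claw": 60},
    {"x": 0,"y": 0,"z": 0,"spin": 0,"claw": 60},
  ],
)

```text
time_s: 32.15
ee_pos: [0.5036, 0.1334, 0.1797]
eef_rot: [3.141, 0.0, 1.484]
force: [-0.2, -0.3, 0.2]
grip_width: 0.0602
grip_force: 0.0
```

Run:
```python
from h import *
import cv2
cv2.imwrite("pics/g8.png",cv2.resize(np.hstack([camera("scene")[110:310,230:480],camera("top")[130:330,250:500]]),(800,320),interpolation=2))
```

```text
(no output)
```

View pics/g8.png

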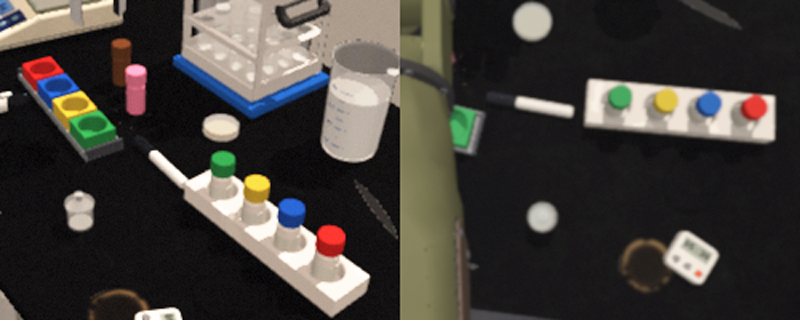

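All four bottles stand upright in the white rack. Left to right they are green, yellow, blue and red, the reverse of the original order.

```bash
python3 -c "
from station import *
print(hand_in())"
```

```text
the job is handed in; nothing more can be done
None
```

The job is handed in: all four bottles stand upright in the white rack in reverse order (green, yellow, blue, red from left to right), and the black, brown and pink look-alikes were left alone.

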